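# Clamp the bit and hold the inspection mirror at its mark

### The job

On the bit inspection stand, first turn the chuck's knurled sleeve clockwise (seen from above) until it goes no further and its three jaws grip the bit that stands loosely in it. Then take the mirror flap by its black bar, swing it up until its white arm lines up with the red pointer, and finish while holding it there: the flap falls if you let go. Leave the red pointer where it is set and do not push the loose things on the bench about.

Things in the scene. Friction and masses are not known exactly. Their poses are not given: they have to be found in the camera images.
- stand: Grey fixed base plate of the inspection stand, 130 x 225 x 10 mm, spanning x +-65, y -150 to 75 mm in its frame; origin on the bench top, z up. Chuck axis upright at x 0, y -100 mm; flap hinge along x at y -15, z 50 mm, in two bearings (x +-54 mm, top z 58 mm). White quadrant with ticks on its -x side (x -54 mm, radius 28 to 44 mm). Place and yaw (within +-0.3 rad) vary.
- sleeve_grip (a point): Point on the chuck's axis, 60 mm above the bench, inside the knurled steel sleeve: a ring of 44 mm outer diameter, 40 to 75 mm above the bench. Jaws stand out of its top to 80 mm, the bit's tip to 93 mm. Grip the sleeve from above across its diameter, bit between the fingers. Below it: a 34 mm wide neck (18 to 40 mm above the bench) on a 52 mm collar (up to 18 mm).
- sleeve (a joint): Turn of the sleeve, rad, growing clockwise seen from above; starts at 0 to 0.35; the jaws (3 mm per rad) meet the bit at about 1.1 and bite as it is turned on; end stop at 1.3, so 0.95 to 1.3 rad of turn and one grasp is enough. Friction 0.12 N m; it stays where it is left and keeps the jaws tight.
- jaw0: One of three dark steel jaws inside the sleeve, 120 degrees apart, coupled to the sleeve; 7 mm wide, 50 to 80 mm above the bench. Origin on the chuck's axis, x axis outward (moves with the jaw).
- jaw1: The second jaw, as jaw0.
- jaw2: The third jaw, as jaw0.
- bit: Loose steel bit of 10 mm diameter, 75 mm long, with a brass band and a pointed top, standing in the chuck's bore (12 mm wide, floor 18 mm above the bench). Origin at the centre of its lower end, z along it, upward.
- flap: Mirror flap, 0.18 to 0.29 kg. Origin on the hinge axis midway along it; x along the hinge, y along the flap to its bar, z out of the mirror. Arms at x +-41 mm (the one at -x white); plate from y 14 to 80 mm. At start it lies level, y along the stand's y; it swings up about the stand's +x, at most 1.4 rad. No catch, almost no friction: it falls back when let go.
- flap_bar (a point): Middle of the flap's round black bar (12 mm diameter, along x, free over x +-37 mm), 135 mm from the hinge axis, 50 mm above the bench at start with only the bench under it. 49 mm of open space between bar and plate: open fingers to about 40 mm only. The bar can turn between the fingers, so a gripper may keep pointing down while the bar follows its arc.
- index (a joint): Angle of the red pointer above level, rad (0.6 to 1.05), about the same hinge axis as the flap. It sits there by friction; the flap's angle must equal it.
- index_tip (a point): Tip of the red pointer, 52 mm from the hinge axis, at x -61 mm of the stand. Its y axis points along the pointer and its x axis along the hinge.
- loupe: Loose black eye loupe, 39 mm wide, 28 mm high, near the bench's front edge. Bystander.
- parts_dish: Loose round steel parts dish, 87 mm wide, 14 mm high. Bystander.
- solder_spool: Loose spool of solder with green flanges, 58 x 72 x 38 mm. Bystander.

How it is judged:
On the way, in this order (a step that is already met when the one before it is completed fails the run):
1. the three jaws grip the bit, the flap still down (contact force between each of jaw0, jaw1, jaw2 and bit above 1.5 N and angle between the y axis of flap and the y axis of stand, either way round below 0.15 rad), for 0.2 s.
2. the fingers hold the flap in line with the pointer (angle between the y axis of flap and the y axis of index_tip, either way round below 0.07 rad and contact force between the fingers and flap above 0.5 N), for 0.2 s.
At the end, for the whole second after the job is handed in: The fingers hold the flap still (contact over 0.5 N) within 0.07 rad (4 degrees) of the red pointer's angle; each of the three jaws presses on the bit with more than 1.5 N; the bit stands upright (within 0.08 rad), seated within 6 mm of the bore's floor (all of step 2 and angular speed of flap below 0.1 rad/s and contact force between bit and flap below 0.1 N and contact force between each of jaw0, jaw1, jaw2 and bit above 1.5 N and angle between bit's own z axis and vertical below 0.08 rad and z of bit in the frame of stand below 0.024 m); the arm keeps its last pose, push and grip.
It fails at once if the red pointer is pushed off its setting (tip moved more than 4 mm) (distance of index_tip from where it was at the start of the episode above 0.004 m).
It fails at once if a loose bystander is pushed about (more than 30 mm) (distance of any of loupe, parts_dish, solder_spool from where it was at the start of the episode above 0.03 m).
It also fails if it takes over 51 s, if anything falls off the work surface, if the arm or the gripper's body presses on something with over 40 N, if the wrist force passes 120 N, or if a joint passes its speed limit or range.

### The arm

A 6-joint arm with a two-finger parallel gripper is mounted at the origin on a cart in front of the work surface, level with it; the furniture and walls round the work are solid. World frame = base frame: x ahead of the robot, y to its left, z up, the work surface at z = 0. Lengths are in m, angles in rad, forces in N, time in s.
With the tool pointing down it reaches from about 0.3 to 0.825 m from the base axis. Payload 5.4 kg.
Tool frame: the origin (TCP) lies at the very end of the fingers, on their centre line; the grasp point (between the pads) lies arm.tcp_to_grasp behind it (arm.tcp_to_grasp is the distance from the TCP to the grasp point, in m); z points along the fingers, y is the line along which they close (so a half turn about z gives the same grasp; the last joint's range is limited). The gripper opens to 92 mm and grips with 3 to 60 N. Pads are 20 mm wide; open, the fingers measure 128 mm over their backs; the gripper's body (75 mm by 189 mm) begins 69 mm behind the grasp point.
Start: joints at [-1.445, 0.158, 1.597, -0, 1.386, -0.21], TCP at [0.189, -0.543, 0.215] pointing down, gripper open.
Joint ranges: [-2.91, 2.91], [-0.94, 2.29], [0.18, 2.7], [-1.29, 4.43], [0.17, 2.64], [-3, 3]. Speed limits (rad/s): [2.57, 2.57, 3.14, 3.14, 3.14, 3.14].

### API

Orientations are given as a unit quaternion [w, x, y, z].
In Python, from workcell import arm, optics gives the robot as it stands. The module is installed in compiled form; this text tells all that it offers.
- The arm moves only by the shell command python3 -m creep 'ROWS' [FORCE]. ROWS is JSON, a list that holds one entry, the list of rows, each a list of 7 numbers: the turn, a rotation vector about the tool's x, y, z in units of 2 pi rad (1.0 is 2 pi rad), then the shift along the tool's x, y, z in units of 400 mm (1.0 is 400 mm), then the gripper command: -1 is shut, 1 is fully open, values between are in proportion. In form: [[[rx, ry, rz, dx, dy, dz, claw], ...]]. A call has 1 to 12 rows; each row is the pose to reach, as a shift and turn from the pose commanded when the call began, along the tool's axes at that moment, turning the shorter way round; what a row does not reach only later rows make up. A row lasts 1/10 s, in which the tool goes at most 50 mm and 8.59 degrees, less where a joint would pass 70% of its speed; a pose out of reach is approached as far as the arm can. A call with a number of a shift or a turn outside -1 to 1 is refused whole. A call with a gripper value outside its range is refused whole. The fingers move at their own pace and stop on an object; FORCE is the grip in N (left out, the last holds). Time passes only in rows, so rows that repeat a pose let the fingers close. It gives the time, the measured TCP pose, the force, the opening and the grip force at its end, in the units of the state.
- arm.get_state(): the state, without advancing time (a new reading comes with each control period).
- optics.camera(name): name is "scene" or "side" or "wrist"; returns the picture (480x640x3 uint8, red, green, blue); there is no depth.
- optics.camera_params(name): a dict with "intrinsics" (3x3 intrinsics, pixels), "position" and "rotation" of the camera in the world. Camera axes: x right, y down, z forward; pixel columns grow to the right and rows downward; lengths in m; the calibration is good to about 2 mm. A picture is of the moment at which its call begins: read the wrist's pose just before it. camera_params takes no time and is no camera call; for the wrist camera it gives the pose at the moment of the call.
- arm.sign_off(): hands the job in; it is judged then, once.
The state is a dict: "t": time; "q": joint angles; "joint_velocities": joint speeds; "tau": joint torques, N m; "eef_pos": TCP position; "orientation": TCP orientation; "wrist_force": force on the tool from outside, world axes, zero at the start; "moment": the same for the moment, N m; "opening": opening from 0.0 (shut) to 1.0 (fully open); "gripper_force": force on a finger pad.
Only numpy, scipy, OpenCV 4.12 (cv2) and the standard library are available. Lean on these libraries where they do the work, as an engineer would, in place of code of your own. Each camera call takes 0.05 s, during which the arm holds its last target. There are 200 camera calls.

## Working session

There is one attempt and no reset: what is moved stays moved. The work goes in short steps, Python scripts to look and compute and a shell command to move; the robot and the scene stay as the last step left them, time stands still between calls to the robot, and variables do not carry over. Pictures are saved under pics/ and viewed, at most 10 in all, crops included, and the job is handed in when it is done.

```bash
mkdir -p pics
python3 - <<'E'
from workcell import arm, optics
import cv2
print(arm.get_state(), arm.tcp_to_grasp)
for n in("scene","side"):
    im=optics.camera(n); cv2.imwrite(f"pics/{n}0.png",im[:,:,::-1]); p=optics.camera_params(n); print(n,p)
E
```

```text
{'t': 0.0, 'q': array([-1.44509725e+00,  1.59051594e-01,  1.59821203e+00, -2.04505108e-05,
        1.38620513e+00, -2.10089413e-01]), 'joint_velocities': array([ 8.07110416e-04,  1.27493031e-03,  3.20192088e-04, -6.21067983e-04,
       -4.32664801e-05,  4.26996851e-04]), 'tau': array([-8.34451530e-04, -3.85575056e+01, -3.22111702e+01,  6.99993339e-02,
        3.78914131e-02, -1.49543275e-04]), 'eef_pos': array([ 0.18936994, -0.54226086,  0.21362762]), 'orientation': array([-9.37640855e-04,  9.85938089e-01,  1.67108363e-01,  2.95286785e-05]), 'wrist_force': array([-0.00534846,  0.03751363,  0.74178461]), 'moment': array([ 0.00152121, -0.06537535, -0.04943424]), 'gripper_force': 0.0, 'opening': 1.0017252280420035} 0.0187
scene {'intrinsics': array([[447.53325462,   0.        , 322.87132858],
       [  0.        , 447.53325462, 240.7409363 ],
       [  0.        ,   0.        ,   1.        ]]), 'position': array([ 0.02249882, -0.39605409,  0.5182682 ]), 'rotation': array([-0.47216162,  0.79974608, -0.32399157,  0.18027501])}
side {'intrinsics': array([[589.14819071,   0.        , 304.97781729],
       [  0.        , 589.14819071, 253.11950173],
       [  0.        ,   0.        ,   1.        ]]), 'position': array([ 0.18699265, -0.91101564,  0.82287552]), 'rotation': array([-0.46796705,  0.86772576, -0.15244887,  0.06941315])}
```

View pics/scene0.png

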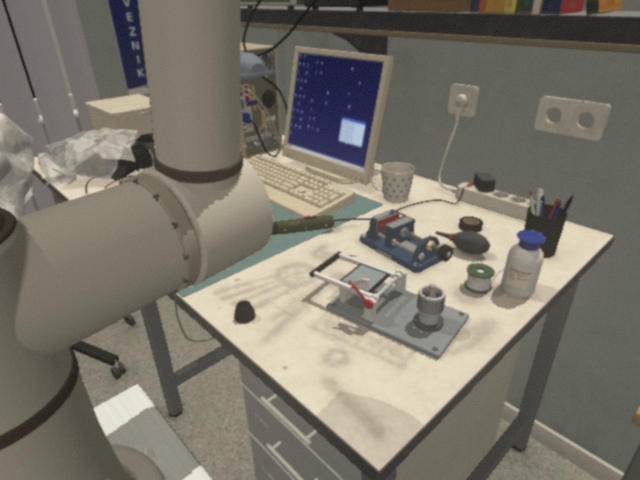

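View pics/side0.png

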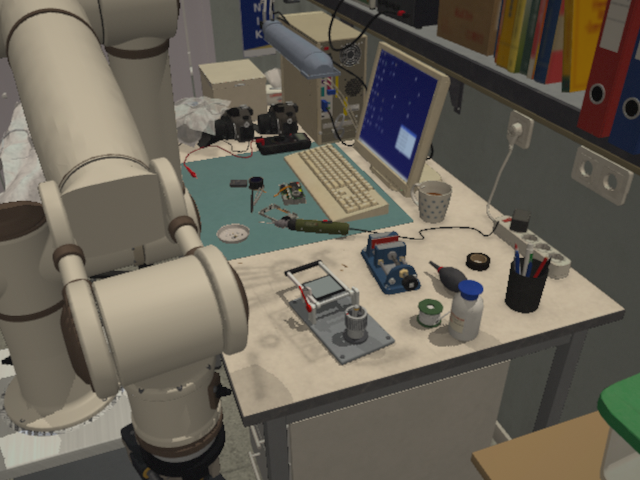

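The scene view shows the chuck at about (431,290), bar (311,275)–(340,256), red pointer tip near (368,303). In the side view the chuck is at about (356,312), with the bar near (287,272)–(322,263).

```bash
cat > h.py <<'E'
import numpy as np, cv2
from workcell import arm, optics
from scipy.spatial.transform import Rotation as R
def rot(q): return R.from_quat(np.r_[q[1:],q[0]]) if np.ndim(q)==1 else R.from_matrix(q)
def ray(p,uv):
    d=np.linalg.solve(p["intrinsics"],[*uv,1.]); return p["position"],rot(p["rotation"]).apply(d)
def onz(p,uv,z):
    o,d=ray(p,uv); return o+d*(z-o[2])/d[2]
def proj(p,X):
    c=rot(p["rotation"]).inv().apply(np.atleast_2d(X)-p["position"]); k=c@p["intrinsics"].T; return k[:,:2]/k[:,2:]
def rel(target):  # world target TCP -> shift in tool axes, units
    s=arm.get_state(); return rot(s["orientation"]).inv().apply(np.array(target)-s["eef_pos"])/.4
E
python3 - <<'E'
from h import *
np.set_printoptions(precision=4,suppress=True)
s=optics.camera_params("scene"); d=optics.camera_params("side")
print("chuck",onz(s,(431,290),.077),onz(d,(356,312),.077))
print("bar",onz(s,(311,275),.05),onz(s,(340,256),.05),onz(d,(287,272),.05),onz(d,(322,263),.05))
print("plate z.01", [onz(s,u,.01) for u in((467,318),(436,351))],[onz(d,u,.01) for u in((393,340),(343,362))])
a=cv2.imread("pics/scene0.png")[230:370,290:490]; b=cv2.imread("pics/side0.png")[245:375,270:410]
a=cv2.resize(a,(400*1,280)); b=cv2.resize(b,(400,371)); 
a=cv2.resize(cv2.imread("pics/scene0.png")[235:355,300:480],(720,480),interpolation=cv2.INTER_CUBIC)
cv2.imwrite("pics/c1.png",a)
E
```

```text
chuck [ 0.5699 -0.071   0.077 ] [ 0.5671 -0.0794  0.077 ]
bar [0.4849 0.1354 0.05  ] [0.5725 0.145  0.05  ] [0.4916 0.1373 0.05  ] [0.5783 0.1424 0.05  ]
plate z.01 [array([ 0.6272, -0.1147,  0.01  ]), array([ 0.5189, -0.1237,  0.01  ])] [array([ 0.6359, -0.1136,  0.01  ]), array([ 0.5168, -0.1365,  0.01  ])]
```

View pics/c1.png

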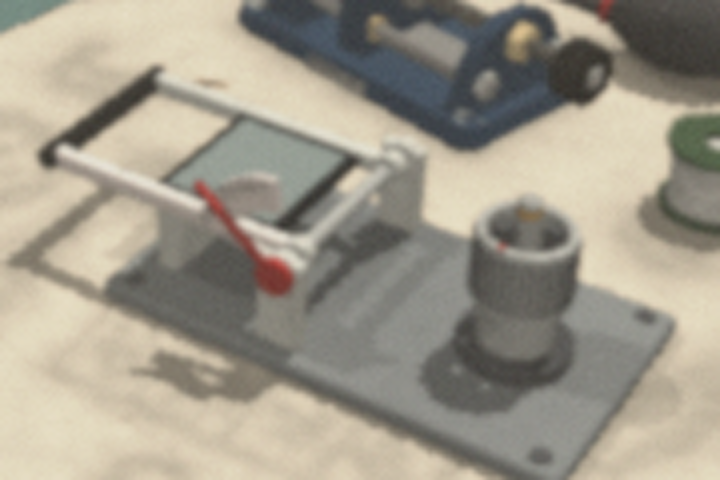

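The crop shows the sleeve clearly, the bar free and level, and the red pointer standing on the near side. Estimates are: chuck (0.569,-0.076), bar centre (0.532,0.140), 219 mm apart (220 expected), stand yaw about 0.15. Next I work out the move to above the chuck.

Run:
```python
from h import *
np.set_printoptions(precision=4,suppress=True)
s=optics.camera_params("scene"); d=optics.camera_params("side")
print("bottle",onz(s,(520,293),0),onz(d,(465,335),0),"spool",onz(d,(430,322),0),onz(s,(478,290),0))
b=onz(d,(465,335),0); print([(z,proj(d,[b[0],b[1],z])[0]) for z in(.08,.1,.12,.14)])
print(rel([.569,-.076,.25]))
```

```text
bottle [ 0.7782 -0.1407  0.    ] [ 0.7872 -0.1423  0.    ] spool [ 0.7403 -0.0803  0.    ] [ 0.7302 -0.0788  0.    ]
[(0.08, array([470.1214, 304.6872])), (0.1, array([471.4624, 296.7497])), (0.12, array([472.8291, 288.6603])), (0.14, array([474.2222, 280.4145]))]
[ 1.2802 -0.7882 -0.0889]
```

```bash
python3 -m creep '[[[0,0,-0.22,0.64,-0.394,-0.06,1],[0,0,-0.22,0.64,-0.394,-0.06,1],[0,0,-0.22,0.64,-0.394,-0.06,1],[0,0,-0.22,0.64,-0.394,-0.06,1],[0,0,-0.22,0.64,-0.394,-0.06,1],[0,0,-0.22,0.64,-0.394,-0.06,1],[0,0,-0.22,0.64,-0.394,-0.06,1],[0,0,-0.22,0.64,-0.394,-0.06,1],[0,0,-0.22,0.64,-0.394,-0.06,1],[0,0,-0.22,0.64,-0.394,-0.06,1]]]'; python3 -c "
from h import *
print(rel([.569,-.076,.25]),arm.get_state()['q'],rot(arm.get_state()['orientation']).as_matrix())"
```

```text
t: 1.1
eef_pos: [0.3792, -0.3093, 0.2382]
orientation: [-0.0, 0.651, 0.759, 0.0]
wrist_force: [-0.0, 1.0, -0.7]
opening: 0.999
gripper_force: 0.0
[ 0.50474924  0.55723436 -0.0294731 ] [-9.31711276e-01 -8.33419028e-02  1.79892720e+00 -6.10751917e-05
  1.42685137e+00 -1.08343332e+00] [[-1.51149104e-01  9.88510821e-01 -5.51939901e-04]
 [ 9.88510715e-01  1.51149446e-01  6.41393668e-04]
 [ 7.17449991e-04 -4.48652428e-04 -9.99999642e-01]]
```

```bash
python3 -m creep '[[[0,0,0,0.505,0.557,-0.03,0.5],[0,0,0,0.505,0.557,-0.03,0.5],[0,0,0,0.505,0.557,-0.03,0.5],[0,0,0,0.505,0.557,-0.03,0.5],[0,0,0,0.505,0.557,-0.03,0.5],[0,0,0,0.505,0.557,-0.03,0.5],[0,0,0,0.505,0.557,-0.03,0.5],[0,0,0,0.505,0.557,-0.03,0.5],[0,0,0,0.505,0.557,-0.03,0.5]]]'
python3 - <<'E'
from h import *
p=optics.camera_params("wrist"); im=optics.camera("wrist"); cv2.imwrite("pics/w1.png",im[:,:,::-1])
np.savez("w1.npz",**p); print(p); print(arm.get_state()['q'])
print(proj(p,[[.569,-.076,.075],[.532,.14,.05]]))
E
```

```text
t: 2.0
eef_pos: [0.5693, -0.0779, 0.2502]
orientation: [-0.0, 0.653, 0.757, -0.0]
wrist_force: [-1.3, -0.2, -0.5]
opening: 0.753
gripper_force: 0.0
{'intrinsics': array([[349.16366249,   0.        , 320.44962692],
       [  0.        , 349.16366249, 237.02171106],
       [  0.        ,   0.        ,   1.        ]]), 'position': array([0.55808545, 0.000722  , 0.41982575]), 'rotation': array([0.14277469, 0.98705407, 0.07236074, 0.01017743])}
[-3.46593323e-01  1.35700188e-01  1.55164360e+00 -3.34352643e-04
  1.45492234e+00 -4.92295573e-01]
[[320.26389323 213.87309875]
 [314.57177867 -30.01746249]]
```

View pics/w1.png

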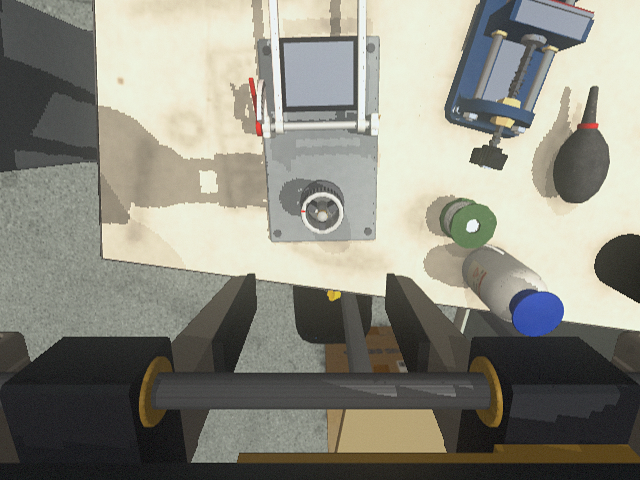

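The wrist view shows the sleeve ring centred at about (322,212), plate holes at (278,233), (368,232), (371,48), hinge bar around row 127, and the red pointer at (250,80)–(260,134).

Run:
```python
from h import *
np.set_printoptions(precision=4,suppress=True)
p=dict(np.load("w1.npz")); im=cv2.imread("pics/w1.png")
g=cv2.GaussianBlur(cv2.cvtColor(im,6),(5,5),0)[180:250,285:360]
print(cv2.HoughCircles(g,cv2.HOUGH_GRADIENT,1.0,50,param1=80,param2=12,minRadius=17,maxRadius=26))
print(onz(p,(322,212),.075),[onz(p,u,.01) for u in((278,233),(368,232),(371,48))])
print("rpx",349*.022/(.42-.075))
c=onz(p,(322,212),.075); print(rel([c[0],c[1],.0413]), arm.get_state()["eef_pos"])
```

```text
[[[36.5 31.5 20.8]]]
[ 0.5705 -0.0738  0.075 ] [array([ 0.5235, -0.1216,  0.01  ]), array([ 0.6319, -0.1043,  0.01  ]), array([0.598 , 0.0944, 0.01  ])]
rpx 22.25507246376812
[0.0104 0.0049 0.5225] [ 0.5693 -0.0782  0.2503]
```

```bash
python3 -m creep '[[[0,0,0,0.01,0.005,0.12,0.5],[0,0,0,0.01,0.005,0.24,0.5],[0,0,0,0.01,0.005,0.32,0.5],[0,0,0,0.01,0.005,0.38,0.5],[0,0,0,0.01,0.005,0.43,0.5],[0,0,0,0.01,0.005,0.48,0.5],[0,0,0,0.01,0.005,0.522,0.5],[0,0,0,0.01,0.005,0.522,0.5]]]'
python3 - <<'E'
from h import *
im=optics.camera("wrist"); cv2.imwrite("pics/w2.png",im[:,:,::-1])
E
```

```text
t: 2.85
eef_pos: [0.5686, -0.0736, 0.0393]
orientation: [-0.002, 0.654, 0.756, -0.001]
wrist_force: [-0.6, 0.3, -0.9]
opening: 0.745
gripper_force: 0.0
```

View pics/w2.png

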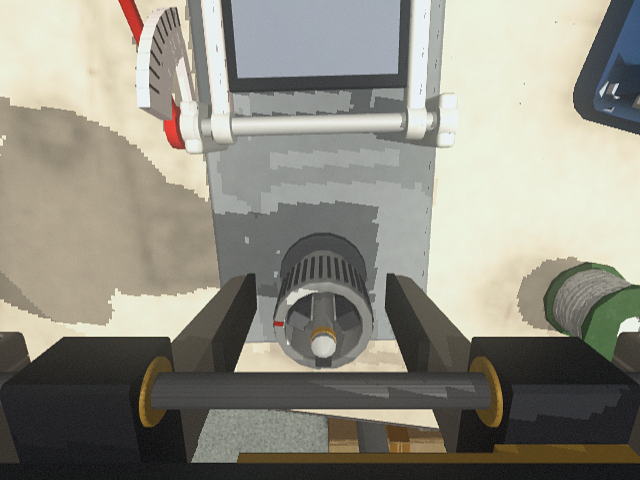

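The fingers straddle the sleeve (centre about (324,325)), well centred. Close firmly.

```bash
python3 -m creep '[[[0,0,0,0,0,0,-1],[0,0,0,0,0,0,-1],[0,0,0,0,0,0,-1],[0,0,0,0,0,0,-1],[0,0,0,0,0,0,-1],[0,0,0,0,0,0,-1],[0,0,0,0,0,0,-1]]]' 50
```

```text
t: 3.6
eef_pos: [0.5699, -0.0737, 0.0428]
orientation: [-0.001, 0.653, 0.757, -0.002]
wrist_force: [-8.8, -2.4, 7.1]
opening: 0.469
gripper_force: 50.0
```

```bash
python3 -m creep '[[[0,0,0.02,0,0,0,-1],[0,0,0.04,0,0,0,-1],[0,0,0.06,0,0,0,-1],[0,0,0.08,0,0,0,-1],[0,0,0.1,0,0,0,-1],[0,0,0.12,0,0,0,-1],[0,0,0.135,0,0,0,-1],[0,0,0.15,0,0,0,-1],[0,0,0.15,0,0,0,-1]]]' 55; python3 -c "
from h import *
s=arm.get_state();print(s['q'],s['moment'],s['wrist_force'])"
```

```text
t: 4.5
eef_pos: [0.5705, -0.0738, 0.0427]
orientation: [0.0, 0.926, 0.377, -0.001]
wrist_force: [-6.3, -3.9, 5.9]
opening: 0.469
gripper_force: 55.0
[-0.3374539   0.35366319  1.72702749 -0.00237962  1.06275227  0.4605887 ] [-0.32179178  1.20895852 -0.18650229] [-6.28437125 -3.92417963  5.93365645]
```

```bash
python3 -m creep '[[[0,0,0.01,0,0,0,-1],[0,0,0.02,0,0,0,-1],[0,0,0.03,0,0,0,-1],[0,0,0.03,0,0,0,-1]]]' 60; python3 -c "
from h import *
s=arm.get_state();print(s['q'],s['moment'],s['wrist_force'])"; python3 -m creep '[[[0,0,0.008,0,0,0,-1],[0,0,0.016,0,0,0,-1],[0,0,0.02,0,0,0,-1],[0,0,0.02,0,0,0,-1]]]' 60; python3 -c "
from h import *
s=arm.get_state();print(s['q'],s['moment'],s['wrist_force'])"
```

```text
t: 4.9
eef_pos: [0.5706, -0.0739, 0.0428]
orientation: [0.0, 0.957, 0.289, -0.001]
wrist_force: [-5.5, -3.4, 5.2]
opening: 0.463
gripper_force: 60.0
[-0.33750838  0.35370424  1.72692332 -0.00247473  1.06257416  0.64814033] [-0.28982084  1.19952427  0.01242374] [-5.50746535 -3.36232347  5.16861994]
t: 5.3
eef_pos: [0.5718, -0.0734, 0.0427]
orientation: [0.001, 0.973, 0.23, 0.0]
wrist_force: [-2.1, -2.2, 4.3]
opening: 0.461
gripper_force: 60.0
[-3.36499160e-01  3.54309721e-01  1.72634801e+00 -1.26730951e-03
  1.05964818e+00  7.71044302e-01] [-0.15631314  0.37234369  1.30081725] [-2.09096746 -2.20188022  4.31399388]
```

```bash
python3 -m creep '[[[0,0,0.006,0,0,0,-1],[0,0,0.012,0,0,0,-1],[0,0,0.012,0,0,0,-1]]]' 60
python3 - <<'E'
from h import *
s=arm.get_state();print(s['q'],s['moment'],s['wrist_force'])
im=optics.camera("wrist"); cv2.imwrite("pics/w3.png",cv2.resize(im[220:400,220:420,::-1],(600,540)))
E
```

```text
t: 5.6
eef_pos: [0.5726, -0.0733, 0.0427]
orientation: [0.001, 0.981, 0.194, 0.001]
wrist_force: [2.7, -1.9, 2.2]
opening: 0.463
gripper_force: 60.0
[-3.36039584e-01  3.54672038e-01  1.72581317e+00 -9.38312599e-04
  1.05813877e+00  8.45279004e-01] [-0.17077198 -0.21614501  2.16635156] [ 2.69565039 -1.86575927  2.21021315]
```

View pics/w3.png

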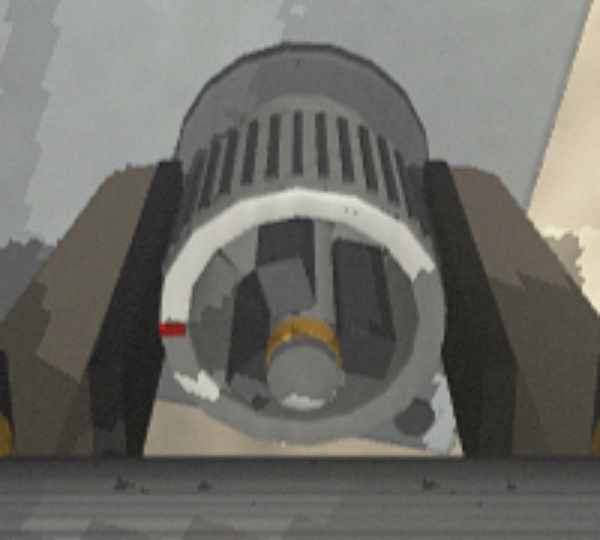

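```bash
python3 -m creep '[[[0,0,0.005,0,0,0,-1],[0,0,0.01,0,0,0,-1],[0,0,0.01,0,0,0,-1]]]' 60
python3 - <<'E'
from h import *
s=arm.get_state();print(s['q'],s['moment'],s['wrist_force'])
E
```

```text
t: 5.95
eef_pos: [0.573, -0.0733, 0.0428]
orientation: [0.001, 0.987, 0.162, 0.002]
wrist_force: [5.0, -2.1, 2.3]
opening: 0.468
gripper_force: 60.0
[-3.36249280e-01  3.54758800e-01  1.72555961e+00 -2.95018862e-04
  1.05735949e+00  9.08437190e-01] [-0.13043591 -0.71630942  2.36359357] [ 5.00430864 -2.13519067  2.2751969 ]
```

```bash
python3 -m creep '[[[0,0,0,0,0,0,0.5],[0,0,0,0,0,0,0.5],[0,0,0,0,0,0,0.5],[0,0,0,0,0,-0.1,0.5],[0,0,0,0,0,-0.2,0.5],[0,0,0,0,0,-0.3,0.2],[0,0,0.025,0,0,-0.4,0],[0,0,0.025,0,0,-0.45,-0.15],[0,0,0.025,0,0,-0.45,-0.15]]]' 60
python3 - <<'E'
from h import *
np.set_printoptions(precision=4,suppress=True)
yaw=.165; c=np.array([.5705,-.0738,0]); S=R.from_euler('z',yaw)
O=c-S.apply([0,-.1,0]); w=lambda v:O+S.apply(v); print("stand",O,"bar",w([0,.12,.05]))
def onx(p,uv,X):
    o,d=ray(p,uv); o=S.inv().apply(o-O); d=S.inv().apply(d); return o+d*(X-o[0])/d[0]
for n in("scene","side"):
    p=optics.camera_params(n); im=cv2.imread(f"pics/{n}0.png").astype(int)
    m=((im[:,:,2]>110)&(im[:,:,1]<75)&(im[:,:,0]<80)).astype(np.uint8)
    h=proj(p,w([-.061,-.015,.05]))[0]; t=proj(p,w([-.061,.02,.08]))[0]; print(n,"hinge px",h,"~tip",t)
    vs,us=np.nonzero(m); k=(abs(us-h[0])<40)&(abs(vs-h[1])<40); P=np.c_[us,vs][k].astype(float)
    Y=np.array([onx(p,u,-.061)[1:] for u in P])-[-.015,.05]
    r=np.hypot(*Y.T); a=np.arctan2(Y[:,1],Y[:,0])
    print(len(P),r.max(),"ang far",np.median(a[(r>.03)]),"fit", cv2.fitLine(Y[r>.012].astype(np.float32),2,0,.01,.01).ravel())
im=optics.camera("wrist"); p=optics.camera_params("wrist"); cv2.imwrite("pics/w4.png",im[:,:,::-1]); np.savez("w4.npz",**p)
print(rel(w([0,.12,.12])), proj(p,w([0,.12,.05])))
E
```

```text
t: 6.85
eef_pos: [0.573, -0.0735, 0.2253]
orientation: [0.001, 0.997, 0.083, 0.003]
wrist_force: [0.0, 0.7, -0.1]
opening: 0.431
gripper_force: 0.0
stand [0.5541 0.0248 0.    ] bar [0.5344 0.1432 0.05  ]
scene hinge px [369.2595 303.5297] ~tip [352.4219 282.1887]
62 0.0405534818484149 ang far 0.5964492759475344 fit [0.677  0.736  0.0206 0.0115]
side hinge px [309.2763 307.1056] ~tip [300.9317 286.8853]
35 0.05126361089359602 ang far 0.5497097046257996 fit [0.8523 0.5231 0.0318 0.0189]
[-0.0032 -0.5488  0.2558] [[101.2237 218.9726]]
```

View pics/w4.png

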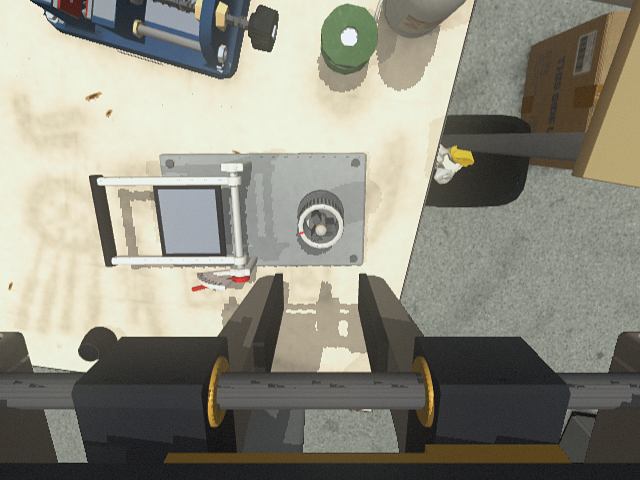

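The wrist view shows the jaws closed on the bit at (320,228), and the bar from about (97,177) to (110,265), middle near (104,221), where I predicted (101,219).

Run:
```python
from h import *
np.set_printoptions(precision=4,suppress=True)
p=dict(np.load("w4.npz")); im=cv2.imread("pics/w4.png")
m=(im.max(2)<60).astype(np.uint8); m[:,:80]=0; m[:,125:]=0; m[:165]=0; m[275:]=0
v,u=np.nonzero(m); P=np.c_[u,v].astype(np.float32); l=cv2.fitLine(P,2,0,.01,.01).ravel(); print(l,len(P),P.min(0),P.max(0))
vx,vy,x0,y0=l; f=lambda y:(x0+vx/vy*(y-y0),y)
a,b=onz(p,f(v.min()),.053),onz(p,f(v.max()),.053); e=a-b; print(a,b,(a+b)/2,np.linalg.norm(e),np.arctan2(e[1],e[0]))
print(arm.get_state()['q'])
```

```text
[  0.1276   0.9918  93.5455 194.8182] 11 [ 89. 176.] [100. 225.]
[0.5769 0.1506 0.053 ] [0.5285 0.1452 0.053 ] [0.5527 0.1479 0.053 ] 0.04869760891586296 0.11113624065360059
[-0.3369  0.1551  1.5851  0.0005  1.3998  1.0681]
```

Run:
```python
from h import *
np.set_printoptions(precision=4,suppress=True)
p=dict(np.load("w4.npz"));im=cv2.imread("pics/w4.png")
m=(im.max(2)<85).astype(np.uint8); m[:,:80]=0; m[:,125:]=0; m[:165]=0; m[275:]=0
n,L,st,_=cv2.connectedComponentsWithStats(m); k=1+st[1:,4].argmax(); v,u=np.nonzero(L==k); print(st[k])
top=(u[v<v.min()+6].mean(),v.min()); bot=(u[v>v.max()-6].mean(),v.max()); print(top,bot)
a,b=onz(p,top,.05),onz(p,bot,.05); e=a-b; print((a+b)/2,np.linalg.norm(e),np.arctan2(e[1],e[0]))
# colour of plate corners -> yaw
q=[onz(p,x,.01) for x in((355,163),(354,258),(170,163))]; e=q[0]-q[1]; g=q[2]-q[0]; print(np.arctan2(e[1],e[0]),np.arctan2(-g[0],g[1]),np.linalg.norm(e),np.linalg.norm(g))
print(onz(p,(320,227),.075))
```

```text
[  89  175   28   91 1085]
(np.float64(94.19607843137256), np.int64(175)) (np.float64(108.3), np.int64(265))
[0.5316 0.143  0.05  ] 0.09314468055466354 0.14195163493964413
0.18249476536534923 0.16537048692018558 0.1082147740588793 0.19858421740571613
[ 0.5687 -0.074   0.075 ]
```

```bash
python3 -m creep '[[[0,0,0,0,-0.12,0,-0.15],[0,0,0,0,-0.24,0,-0.15],[0,0,0,-0.005,-0.36,0,-0.15],[0,0,0,-0.005,-0.48,0.1,-0.15],[0,0,0,-0.005,-0.548,0.2,-0.15],[0,0,0,-0.005,-0.548,0.26,-0.15],[0,0,0,-0.005,-0.548,0.26,-0.15]]]' 60
python3 - <<'E'
from h import *
np.set_printoptions(precision=4,suppress=True)
im=optics.camera("wrist"); p=optics.camera_params("wrist"); cv2.imwrite("pics/w5.png",im[:,:,::-1]); np.savez("w5.npz",**p)
s=arm.get_state(); print(s["q"],rot(s["orientation"]).as_matrix()); print(rel([.533,.143,.0313]))
E
```

```text
t: 7.6
eef_pos: [0.5265, 0.1438, 0.11]
orientation: [-0.0, 0.996, 0.084, -0.008]
wrist_force: [-1.0, -0.7, 0.2]
opening: 0.422
gripper_force: 0.0
[ 0.0435  0.1975  1.7614 -0.      1.1922  1.4471] [[ 0.986   0.1663 -0.0095]
 [ 0.1663 -0.9861 -0.0004]
 [-0.0094 -0.0012 -1.    ]]
[0.011  0.0019 0.2054]
```

View pics/w5.png

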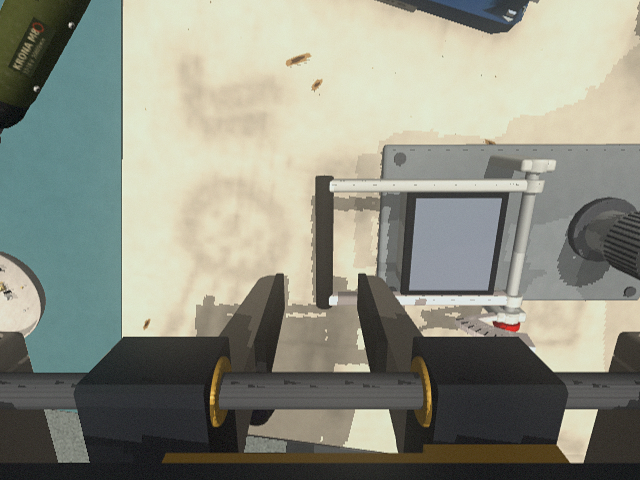

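The bar (column 323) lies midway between the fingers and parallel to them. Descend and close.

```bash
python3 -m creep '[[[0,0,0,0,0.002,0.06,-0.15],[0,0,0,0,0.002,0.12,-0.15],[0,0,0,0,0.002,0.17,-0.15],[0,0,0,0,0.002,0.2,-0.15],[0,0,0,0,0.002,0.2,-0.15]]]' 20; python3 -m creep '[[[0,0,0,0,0,0,-1],[0,0,0,0,0,0,-1],[0,0,0,0,0,0,-1],[0,0,0,0,0,0,-1],[0,0,0,0,0,0,-1]]]' 20
```

```text
t: 8.15
eef_pos: [0.5328, 0.1413, 0.0371]
orientation: [-0.0, 0.997, 0.082, -0.001]
wrist_force: [0.1, -0.5, 0.1]
opening: 0.429
gripper_force: 0.0
t: 8.65
eef_pos: [0.5339, 0.1427, 0.0387]
orientation: [-0.0, 0.997, 0.083, 0.001]
wrist_force: [0.7, 3.4, 4.5]
opening: 0.12
gripper_force: 20.0
```

```bash
python3 -m creep '[[[0,0,0,0,0.0017,-0.0337,-1],[0,0,0,0,0.0067,-0.067,-1],[0,0,0,0,0.0151,-0.0997,-1],[0,0,0,0,0.0266,-0.1314,-1],[0,0,0,0,0.0413,-0.1618,-1],[0,0,0,0,0.0496,-0.1764,-1],[0,0,0,0,0.0496,-0.1764,-1],[0,0,0,0,0.0496,-0.1764,-1]]]' 25
python3 - <<'E'
from h import *
for n in("scene","side","wrist"):
    im=optics.camera(n); cv2.imwrite(f"pics/{n}6.png",im[:,:,::-1])
np.savez("w6.npz",**optics.camera_params("wrist"))
a=cv2.imread("pics/scene6.png")[225:325,310:430]; b=cv2.imread("pics/side6.png")[235:335,265:385]
cv2.imwrite("pics/c6.png",np.hstack([cv2.resize(x,(400,333),interpolation=2) for x in(a,b)]))
E
```

```text
t: 9.45
eef_pos: [0.537, 0.1246, 0.1095]
orientation: [-0.002, 0.997, 0.083, 0.001]
wrist_force: [0.8, 8.9, 2.6]
opening: 0.12
gripper_force: 25.0
```

View pics/c6.png

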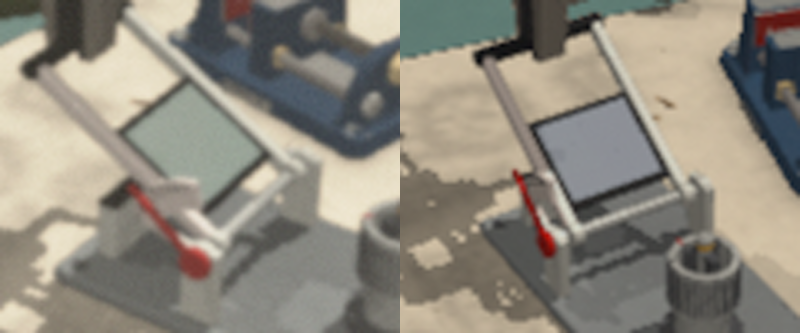

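The crop shows the flap at about 0.55 rad, with the bar held. In the scene half the pointer runs (197,263)→(132,187) and looks steeper than the arm (218,240)→(35,68); in the side half the pointer runs (145,243)→(117,173).

Run:
```python
from h import *
np.set_printoptions(precision=4,suppress=True)
S=R.from_euler('z',.165); O=np.array([.5541,.0248,0])-S.apply([.001,0,0])
w=lambda v:O+S.apply(v)
def onx(p,uv,X):
    o,d=ray(p,uv); o=S.inv().apply(o-O); d=S.inv().apply(d); return (o+d*(X-o[0])/d[0])[1:]
arc=lambda X,a,r:w([X,-.015+r*np.cos(a),.05+r*np.sin(a)])
pts={"scene":((369.1,303.9),(349.6,281.1),(375.4,297),(320.5,246)),"side":((308.5,307.9),(300.1,286.9),(316,306),(289.6,252))}
for n,q in pts.items():
    p=optics.camera_params(n)
    for h,t,X in((q[0],q[1],-.061),(q[2],q[3],-.041)):
        a,b=onx(p,h,X),onx(p,t,X); d=b-a; print(n,X,"hub",a,"len",np.hypot(*d),"ang",np.arctan2(d[1],d[0]))
    print("pred tip px",[(a,proj(p,arc(-.061,a,.052))[0]-proj(p,arc(-.061,a,0))[0]) for a in(.55,.6,.7,.8,.9,1.)],"meas",np.subtract(q[1],q[0]))
```

```text
scene -0.061 hub [-0.0152  0.05  ] len 0.050849196220557835 ang 0.6502942662994895
scene -0.041 hub [-0.0155  0.0526] len 0.13357093373178974 ang 0.4883576414417823
pred tip px [(0.55, array([-21.3744, -21.806 ])), (0.6, array([-20.6836, -22.5809])), (0.7, array([-19.1397, -23.9717])), (0.8, array([-17.3897, -25.137 ])), (0.9, array([-15.4482, -26.0616])), (1.0, array([-13.3317, -26.7328]))] meas [-19.5 -22.8]
side -0.061 hub [-0.0133  0.0471] len 0.04758710427260135 ang 0.7371546854652424
side -0.041 hub [-0.0097  0.0416] len 0.1355636236322604 ang 0.5525964976037965
pred tip px [(0.55, array([-10.4026, -21.4456])), (0.6, array([-10.1159, -21.929 ])), (0.7, array([ -9.4647, -22.737 ])), (0.8, array([ -8.7146, -23.3251])), (0.9, array([ -7.8717, -23.6849])), (1.0, array([ -6.9434, -23.8102]))] meas [ -8.4 -21. ]
```

View pics/wrist6.png

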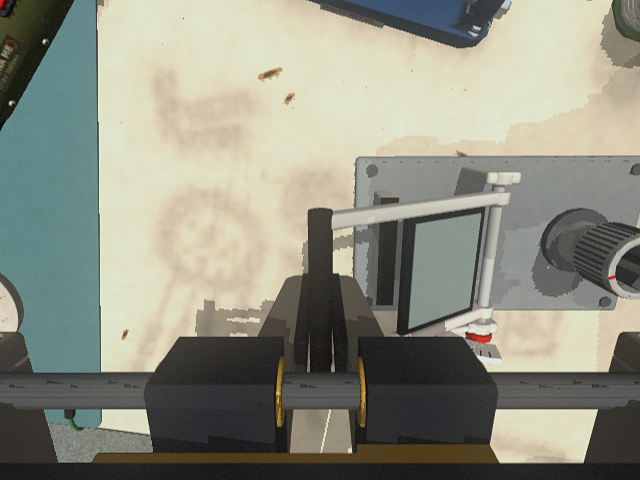

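The wrist view shows the bar firmly between the fingers, but the pointer is hidden (only its hub at (478,338)). Refine the pointer angle with a redness-weighted line in the saved fixed views.

```bash
python3 -m creep '[[[0,0,0,0,0.01,-0.014,-1],[0,0,0,0,0.02,-0.028,-1],[0,0,0,0,0.03,-0.041,-1],[0,0,0,0,0.03,-0.041,-1],[0,0,0,0,0.03,-0.041,-1]]]' 25
python3 - <<'E'
from h import *
from scipy.optimize import brentq
np.set_printoptions(precision=4,suppress=True)
S=R.from_euler('z',.165); O=np.array([.5541,.0248,0])-S.apply([.001,0,0]); w=lambda v:O+S.apply(v)
for n in("scene","side"):
    im=optics.camera(n); cv2.imwrite(f"pics/{n}7.png",im[:,:,::-1]); p=optics.camera_params(n)
    px=lambda a,r:proj(p,w([-.061,-.015+r*np.cos(a),.05+r*np.sin(a)]))[0]
    for k in(0,6,7):
        I=cv2.imread(f"pics/{n}{k}.png").astype(float); red=np.clip(I[:,:,2]-I[:,:,:2].max(2)-35,0,None)
        v,u=np.mgrid[:480,:640]; h=px(.7,0); L=px(.7,.052)-h; t=((u-h[0])*L[0]+(v-h[1])*L[1])/(L@L); off=((u-h[0])*L[1]-(v-h[1])*L[0])/np.hypot(*L)
        def cen(lo,hi):
            ww=red*((t>lo)&(t<hi)&(abs(off)<9)); return np.array([(ww*u).sum(),(ww*v).sum()])/ww.sum(), (ww>0).sum()
        hub,_=cen(-.2,.15); W=red*((t>.3)&(t<1.25)&(abs(off)<9)); i=W>0
        c=np.array([(W*u).sum(),(W*v).sum()])/W.sum(); X=np.c_[u[i],v[i]]-c; C=(X*W[i][:,None]).T@X; d=np.linalg.eigh(C)[1][:,1]; d*=np.sign(d@L)
        def f(a): e=px(a,.045)-px(a,.015); return e[0]*d[1]-e[1]*d[0]
        d2=c-hub
        def g(a): e=px(a,.04)-px(a,0); return e[0]*d2[1]-e[1]*d2[0]
        print(n,k,i.sum(),"hub",hub-h,"line ang",brentq(f,.2,1.3),"hub-line ang",brentq(g,.2,1.3))
E
```

```text
t: 10.1
eef_pos: [0.5389, 0.1136, 0.1265]
orientation: [-0.003, 0.997, 0.083, 0.001]
wrist_force: [-1.8, 10.4, 7.3]
opening: 0.12
gripper_force: 25.0
scene 0 55 hub [-0.3924 -0.8154] line ang 0.6923690737712863 hub-line ang 0.6231691136592487
scene 6 63 hub [-0.4345 -0.7432] line ang 0.6775521197825168 hub-line ang 0.6254351213075562
scene 7 57 hub [-0.4412 -0.7459] line ang 0.6653706460879252 hub-line ang 0.6164062385049052
side 0 36 hub [-0.118   0.0044] line ang 0.6508914136837735 hub-line ang 0.6067263931059395
side 6 34 hub [-0.1412  0.0114] line ang 0.6655438212847823 hub-line ang 0.6126156502189727
side 7 34 hub [-0.1351  0.0208] line ang 0.6529863051690806 hub-line ang 0.6040446840792224
```

Run:
```python
from h import *
from scipy.optimize import brentq
np.set_printoptions(precision=4,suppress=True)
S=R.from_euler('z',.165); O=np.array([.5541,.0248,0])-S.apply([.001,0,0]); w=lambda v:O+S.apply(v)
s=arm.get_state(); p=optics.camera_params("wrist"); T=rot(s["orientation"]); Cw=rot(p["rotation"])
off=T.inv().apply(p["position"]-s["eef_pos"]); rel_=T.inv()*Cw
print(off)
T2=rot(np.array([-.002,.654,.756,-.001])); p2=dict(intrinsics=p["intrinsics"],position=np.array([.5686,-.0736,.0393])+T2.apply(off),rotation=(T2*rel_).as_matrix())
rel_pred=lambda X,a,r,q:proj(q,w([X,-.015+r*np.cos(a),.05+r*np.sin(a)]))[0]
print("bearing ends pred",proj(p2,w([-.054,-.015,.058])),proj(p2,w([.054,-.015,.058])),"chuck",proj(p2,w([0,-.1,.075])))
for a in(.55,.6,.65,.7,.75,.8): print(a,rel_pred(-.061,a,0,p2),rel_pred(-.061,a,.04,p2),rel_pred(-.061,a,.052,p2))
I=cv2.imread("pics/w2.png").astype(int); m=(I[:,:,2]-I[:,:,:2].max(2)>60); m[:,220:]=0;m[200:]=0
n,L,st,c=cv2.connectedComponentsWithStats(m.astype(np.uint8)); print(st[1:],c[1:])
for v in range(0,60,6):
    u=np.nonzero(m[v])[0]; print(v,(u.min(),u.max()) if len(u) else None,end=' ')
# w1, w4 overhead tips
for f,q in(("w1",dict(np.load("w1.npz"))),("w4",dict(np.load("w4.npz")))):
    I=cv2.imread(f"pics/{f}.png").astype(int); m=(I[:,:,2]-I[:,:,:2].max(2)>60); v,u=np.nonzero(m); h=rel_pred(-.061,.6,0,q); k=np.hypot(u-h[0],v-h[1])<75
    print("\n",f,"hub",h,"u",u[k].min(),u[k].max(),"v",v[k].min(),v[k].max(),[(a,rel_pred(-.061,a,.052,q)) for a in(.55,.65,.75)])
```

```text
[ 0.0801  0.0005 -0.1697]
bearing ends pred [[185.8286 126.1939]] [[448.0854 120.4121]] chuck [[320.678  328.2761]]
0.55 [176.6666 126.9936] [139.6251  23.6802] [124.7404 -17.835 ]
0.6 [176.6666 126.9936] [137.7236  25.7464] [121.8371 -15.5567]
0.65 [176.6666 126.9936] [135.9054  28.1773] [119.036  -12.7187]
0.7 [176.6666 126.9936] [134.1812  30.9732] [116.3568  -9.3116]
0.75 [176.6666 126.9936] [132.5618  34.1319] [113.8191  -5.3305]
0.8 [176.6666 126.9936] [131.0577  37.6484] [111.4431  -0.7755]
[[118   0  25  46 525]
 [164  98  21  51 518]] [[132.1657  17.6   ]
 [173.5154 128.8938]]
0 (np.int64(118), np.int64(133)) 6 (np.int64(121), np.int64(135)) 12 (np.int64(124), np.int64(137)) 18 (np.int64(126), np.int64(140)) 24 (np.int64(129), np.int64(142)) 30 (np.int64(131), np.int64(141)) 36 (np.int64(134), np.int64(139)) 42 (np.int64(137), np.int64(138)) 48 None 54 None 
 w1 hub [259.0827 125.3503] u 249 261 v 78 135 [(0.55, array([250.5872,  72.8672])), (0.65, array([249.9075,  75.6634])), (0.75, array([249.3193,  79.0842]))]

 w4 hub [239.6117 276.2179] u 192 300 v 232 291 [(0.55, array([188.2579, 286.9838])), (0.65, array([189.6856, 288.834 ])), (0.75, array([191.6967, 290.5892]))]
```

Evidence for the pointer: line fits 0.65–0.69, overhead tips about 0.7, so roughly 0.675. The flap by kinematics is at 0.697 (radius 137 mm against 135). I lower it by about 0.02 and settle.

```bash
python3 -m creep '[[[0,0,0,0,-0.004,0.005,-1],[0,0,0,0,-0.004,0.005,-1],[0,0,0,0,-0.004,0.005,-1],[0,0,0,0,-0.004,0.005,-1],[0,0,0,0,-0.004,0.005,-1],[0,0,0,0,-0.004,0.005,-1]]]' 25
python3 - <<'E'
from h import *
S=R.from_euler('z',.165); O=np.array([.5531,.0246,0])
e=arm.get_state()["eef_pos"]; y=S.inv().apply(e-O)[1]+.015; z=e[2]-.0387; print(y,z,np.arctan2(z,y),np.hypot(y,z))
# arm line check: white arm centreline, cross-profiles at radii
for n in("scene","side"):
    p=optics.camera_params(n); I=optics.camera(n); cv2.imwrite(f"pics/{n}8.png",I[:,:,::-1]); g=I.max(2).astype(float)
    P=lambda a,r:proj(p,O+S.apply([-.041,-.015+r*np.cos(a),.05+r*np.sin(a)]))[0]
    A=np.arange(.4,1.0,.02)
    for r in(.1,.11,.12,.125):
        print(n,r,[int(cv2.getRectSubPix(g.astype(np.float32),(1,1),tuple(map(float,P(a,r))))[0,0]) for a in A])
E
```

```text
t: 10.8
eef_pos: [0.5386, 0.1153, 0.1244]
orientation: [-0.003, 0.997, 0.083, 0.001]
wrist_force: [-2.2, 11.7, 6.7]
opening: 0.121
gripper_force: 25.0
0.10681536235236024 0.08571415789384627 0.6762340305494254 0.13695414742868223
scene 0.1 [220, 218, 214, 212, 211, 214, 212, 202, 182, 165, 157, 162, 167, 169, 169, 173, 192, 214, 226, 229, 231, 230, 230, 230, 231, 231, 230, 230, 231, 232]
scene 0.11 [202, 202, 205, 209, 209, 209, 209, 205, 193, 174, 162, 160, 166, 170, 171, 186, 213, 228, 232, 232, 232, 233, 234, 234, 234, 234, 233, 232, 232, 233]
scene 0.12 [208, 211, 209, 208, 211, 216, 222, 223, 210, 183, 163, 161, 166, 168, 170, 189, 216, 228, 231, 232, 231, 231, 232, 232, 230, 223, 218, 213, 212, 220]
scene 0.125 [211, 211, 208, 210, 214, 218, 219, 213, 200, 179, 161, 158, 165, 168, 174, 197, 223, 231, 232, 233, 232, 232, 230, 214, 165, 110, 90, 94, 99, 103]
side 0.1 [189, 188, 182, 172, 158, 142, 130, 126, 130, 136, 141, 144, 145, 145, 147, 151, 159, 166, 174, 181, 189, 196, 200, 201, 202, 203, 204, 204, 203, 203]
side 0.11 [180, 177, 173, 167, 157, 143, 135, 132, 132, 136, 141, 143, 144, 143, 143, 151, 162, 176, 188, 198, 204, 206, 205, 205, 206, 206, 207, 207, 207, 207]
side 0.12 [178, 182, 187, 189, 186, 175, 159, 144, 136, 134, 138, 142, 143, 144, 151, 162, 176, 190, 197, 205, 207, 207, 208, 208, 208, 207, 202, 201, 203, 207]
side 0.125 [190, 195, 199, 199, 193, 180, 160, 143, 133, 132, 138, 142, 144, 145, 146, 139, 128, 123, 108, 93, 87, 77, 65, 58, 57, 55, 52, 50, 47, 46]
```

In the same views the arm reads 0.64 (scene) and 0.62 (side), against 0.645 and 0.63 for the pointer, so they are in line. Handing in.

```bash
python3 -c "
from workcell import arm
print(arm.sign_off())"
```

```text
the job is handed in; nothing more can be done
None
```

The job is handed in, with no verdict returned: the sleeve was turned about 1.4 rad until it would go no further, and the jaws looked closed on the bit. The flap is held by its bar at about 0.68 rad, in line with the red pointer to within about 0.03 rad by my measurement.

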